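# Clear the jiko's ash mouth and click its ember guard shut

## Task

The jiko is out and needs closing up: draw the turner out of its ash mouth and lay it flat across the chapati pan, then push the sliding ember guard along its rail until the spring catch clicks behind the strike and holds it shut. Ease the guard home by feel, without ramming it against the end bracket, and leave the pan and everything else standing where it is.

Things in the scene. Friction and masses are not known exactly. Their poses are not given: they have to be found in the camera images.
- stove: The jiko (charcoal stove), fixed: blue steel ash box 320 mm deep (x), 360 mm wide (y), 102 mm high, under a round flared fire bowl 240 mm high whose rim stands about 40 mm behind the front face. Origin: on the sheet, 150 mm behind the front face, midway along the width. z up, +x from the front into the stove. A rail 97 mm high along the front, carrying the guard, reaches 14 mm out.
- ash_mouth (a point): Middle, at sheet height, of the ash mouth: an opening in the front face of the ash box (stove x -150, y -68 mm), 112 mm wide along y and 85 mm high, with no sill. Axes as the stove's: -x points straight out.
- guard: Sliding ember guard: aluminium plate 150 mm long (y), 88 mm high, 3 mm thick, hung in front of the front face at stove x = -156.5 mm. Origin: under the plate's middle, at sheet height; axes as the stove's. Slides along y only, closing towards -y over the mouth: origin at stove y +90 mm when wide open, -48 to -82 mm when shut. About 2.5 N of drag.
- guard_lug (a point): Middle of the top edge of the guard's push lug: dark upright steel lug, 12 mm thick along y, standing 7 to 51 mm out from the plate (stove x -164 to -208 mm; this point at -189.5), from 45 to 115 mm above the sheet, 35 mm to the +y side of the guard's middle. Push on its +y face. Axes as the stove's.
- strike (a point): Square back of the steel strike on the guard's face (15 mm to the -y side of its middle, 62 mm up): a ramp 52 mm long rising to 7 mm, then a 3 mm land. It wedges the catch outwards: the push grows to 6-12 N, slackens on the land, and the catch snaps in behind it. 2 mm further the guard meets the rigid end bracket, which more than 16 N bends: push slowly, stop as force rises again.
- catch (a joint): Angle of the brass spring catch at the mouth's -y side, 55 to 70 mm up: 0 lying in, growing to 0.08 rad as the strike passes under it, 0 again after the click. Catch and end bracket are bolted together in a slot, set anywhere up to 16 mm either way along y: the place of the click (guard origin at stove y -48 to -80 mm) cannot be measured beforehand and must be felt.
- turner: Flat steel turner, 290 mm long, about 0.18 kg, lying on the sheet, blade inside the ash mouth. Origin: on its underside, near its balance point (within 35 mm). +x towards the blade, z up. Blade x 50 to 140 mm, 75 mm wide, 3 mm thick; neck x -50 to 50 mm, 16 mm wide; wooden grip x -150 to -50 mm, 22 mm wide (y), 20 mm high from the underside.
- pan: Aluminium chapati pan standing on the sheet, 260 mm across the rim, 22 mm high, with a black handle along its +x reaching 290 mm from the middle (handle top 32 mm up). Origin: underside, middle of the round. z up. 0.6 kg.
- rack: Green plate rack, fixed, 200 mm (x) by 150 mm, 105 mm high with its pins; two enamel plates stand in it up to 200 mm high. Origin: underside, middle.
- plate_a: White enamel plate, 190 mm across, on edge in the rack. Origin: its centre.
- plate_b: Blue enamel plate, 190 mm across, on edge in the rack. Origin: its centre.
- clip: Spring-loaded steel food clip lying on the sheet, 190 mm long, 14 mm high. Origin: underside, middle.
- mug: White mug, 80 mm across, 85 mm high. Origin: underside, middle.
- salt: Glass salt jar, 64 mm across, 90 mm high. Origin: underside, middle.

How it is judged (in metres and radians):
On the way, in this order (a step that is already met when the one before it is completed fails the run):
1. the turner lies across the chapati pan, let go (horizontal distance between turner and pan below 0.06 m and height (world z) of turner below 0.045 m and angle between turner's own z axis and vertical below 0.3 rad and linear speed of turner below 0.03 m/s and contact force between the fingers and turner below 0.05 N), for 0.2 s.
2. the guard is shut and the catch has snapped in behind its strike (y of guard in the frame of stove below -0.047 m and value of joint catch below 0.02 rad), for 0.2 s.
At the end, for the whole second after the job is handed in: Guard at rest, its origin beyond y = -47 mm in the stove frame, with the spring catch back in (under 0.02 rad). Turner at rest and let go across the pan, right way up within 0.3 rad of level, its origin within 60 mm of the pan's middle seen from above and under 45 mm high (all of step 2 and horizontal distance between turner and pan below 0.06 m and height (world z) of turner below 0.045 m and angle between turner's own z axis and vertical below 0.3 rad and linear speed of turner below 0.03 m/s and linear speed of guard below 0.01 m/s); the robot touches nothing.
It fails at once if the guard is rammed against its end bracket or catch with more than 16 N (contact force between guard and stove above 16 N).
It fails at once if the pan is shifted more than 40 mm (distance of pan from where it was at the start of the episode above 0.04 m).
It fails at once if a plate, the clip, the mug or the salt is shifted more than 30 mm (distance of any of plate_a, plate_b, clip, mug, salt from where it was at the start of the episode above 0.03 m).
It also fails if it takes over 72 s, if anything falls off the work surface, if the arm or the gripper's body presses on something with over 40 N, if the wrist force passes 120 N, or if a joint passes its speed limit or range.

## Robot

A 7-joint arm with a two-finger parallel gripper is mounted at the origin on the work surface. World frame = base frame: x ahead of the robot, y to its left, z up, the work surface at z = 0. Lengths are in mm, angles in rad, forces in N, time in s.
With the tool pointing down it reaches from about 350 to 775 mm from the base axis. Payload 3.1 kg.
Tool frame: the origin (TCP) lies midway between the tips of the shut fingers; the grasp point (between the pads) lies 19 mm behind it (arm.hold_point_z is the z of the grasp point in the tool frame, in mm); z points along the fingers, y is the direction in which the jaws open and shut (so a half turn about z gives the same grasp; the last joint's range is limited). The gripper opens to 85 mm and grips with 20 to 120 N. Pads are 22 mm wide; open, the fingers measure 114 mm over their backs; the gripper's body (76 mm by 85 mm) begins 54 mm behind the grasp point. The pads swing forward as they close: fully open they stand 13 mm farther back than shut.
Start: joints at [-1.216, 0.311, 0.014, 1.512, -0.004, 1.319, -0.027], TCP at [212.533, 507.294, 231.304] pointing down, gripper open.
Joint ranges: [-2.7, 2.7], [-0.3, 1.91], [-1.27, 1.3], [0.12, 2.57], [-1.44, 4.58], [0.2, 2.03], [-3.05, 3.05]. Speed limits (rad/s): [2.79, 2.79, 3.14, 3.14, 3.14, 3.14, 3.14].

## Interface

Orientations are given as a unit quaternion [x, y, z, w].
In Python, from plant import arm gives the robot as it stands. Calls block until the motion is done:
- arm.movep(position, orientation): joint-space move of the TCP to a pose.
- arm.move_linear(position, rot=None, vel=150): straight line of the TCP; rot=None keeps the orientation; vel is the mean speed in mm/s.
- arm.movej(angles): joint-space move.
- arm.gripper_to(opening): opening from 0.0 (shut) to 1.0 (fully open); the grip force is fixed at half the most; returns when the fingers have stopped.
- arm.hold(seconds).
- arm.inverse_kinematics(position, orientation): joint angles nearest the present ones, or None.
- arm.camera(name): name is "scene" or "top"; returns (picture, depth): 480x640x3 uint8, blue, green, red; 480x640 float32, mm along the optical axis (not along the pixel's ray), 0 where there is no reading.
- arm.get_calibration(name): a dict with "intrinsics" (3x3 intrinsics, pixels), "k1" (the pictures are not rectified: a ray, as slopes to the right and down, at radius r is drawn at 1 + k1 r^2 times it, then the intrinsics apply), "rvec" (rotation vector, rad) and "tvec" (3), from world to camera coordinates, as OpenCV has them. Camera axes: x right, y down, z forward; pixel columns grow to the right and rows downward; lengths in mm; the calibration is good to about 2 mm. A picture is of the moment at which its call begins. get_calibration takes no time and is no camera call.
A pose or a line that the arm cannot do raises arm.Unreachable and nothing moves.
- arm.sign_off(): hands the job in, once; it reports no verdict.
Readings, each from a call of its own:
- arm.get_time_s(): time.
- arm.get_qpos(): joint angles.
- arm.get_qvel(): joint speeds.
- arm.get_joint_torque(): joint torques, N m.
- arm.get_position(): TCP position.
- arm.get_eef_rot(): TCP orientation.
- arm.get_force(): force on the tool from outside, world axes, zero at the start.
- arm.get_torque(): the same for the moment, N m.
- arm.get_opening(): opening from 0.0 (shut) to 1.0 (fully open).
Only numpy, scipy, OpenCV 4.12 (cv2) and the standard library are available. Lean on these libraries where they do the work, as an engineer would, in place of code of your own. Each camera call takes 0.05 s, during which the arm holds its last target.

## Working session

There is one attempt and no reset: what is moved stays moved. The work goes in short steps, each a Python script; the robot and the scene stay as the last script left them, time stands still between calls to the robot, and variables do not carry over. Pictures are saved under pics/ and viewed, and the job is handed in when it is done.

```bash
ls; mkdir -p pics
cat > h.py <<'E'
import numpy as np, cv2
from plant import arm
def cal(n):
    c=arm.get_calibration(n); K=np.array(c["intrinsics"],float); R=cv2.Rodrigues(np.array(c["rvec"],float))[0]; t=np.array(c["tvec"],float).ravel()
    return K,float(c["k1"]),R,t
def rays(n,uv):
    K,k1,R,t=cal(n); uv=np.atleast_2d(np.array(uv,float))
    p=cv2.undistortPoints(uv.reshape(-1,1,2),K,np.array([k1,0,0,0,0.])).reshape(-1,2)
    d=np.c_[p,np.ones(len(p))]@R; return -R.T@t,d   # d has camera depth 1
def onplane(n,uv,z):
    o,d=rays(n,uv); s=(z-o[2])/d[:,2]; return o+d*s[:,None]
def bydepth(n,uv,dep):
    o,d=rays(n,uv); uv=np.atleast_2d(uv).astype(int); return o+d*dep[uv[:,1],uv[:,0]][:,None]
def proj(n,P):
    K,k1,R,t=cal(n); return cv2.projectPoints(np.atleast_2d(np.array(P,float)),cv2.Rodrigues(R)[0],t,K,np.array([k1,0,0,0,0.]))[0].reshape(-1,2)
E
python3 - <<'E'
from h import *
for n in("scene","top"):
    p,d=arm.camera(n); cv2.imwrite(f"pics/{n}0.png",p); np.save(f"{n}0.npy",d)
    K,k,R,t=cal(n); print(n,K.tolist(),k,-R.T@t,R[2])
print(arm.get_time_s(),arm.hold_point_z,arm.get_eef_rot(),arm.get_force(),arm.get_opening())
E
```

```text
pics
scene [[604.1473053311707, 0.0, 317.07543814112285], [0.0, 604.1473053311707, 242.79837141901464], [0.0, 0.0, 1.0]] -0.19503403961450186 [1075.88275345 -931.84250436  732.96540632] [-0.43174071  0.72687072 -0.53409635]
top [[449.4047389215288, 0.0, 317.49414660976106], [0.0, 449.4047389215288, 232.23108141607838], [0.0, 0.0, 1.0]] 0.004498001385610937 [ 491.61480402  -61.74016536 1175.17045203] [ 0.0726836  -0.03090266 -0.99687618]
0.1 -18.700000000000003 [ 1.97073791e-01  9.80388074e-01 -1.05851398e-03 -1.54485308e-04] [-0.22226668  0.66900048  0.75538715] 0.9997163456467844
```

View pics/scene0.png

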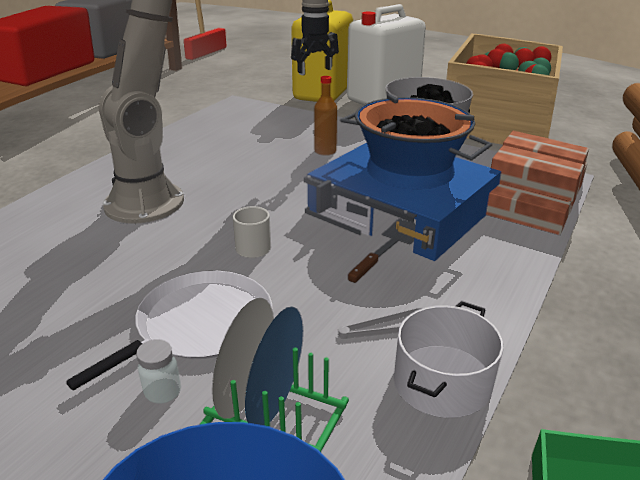

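View pics/top0.png

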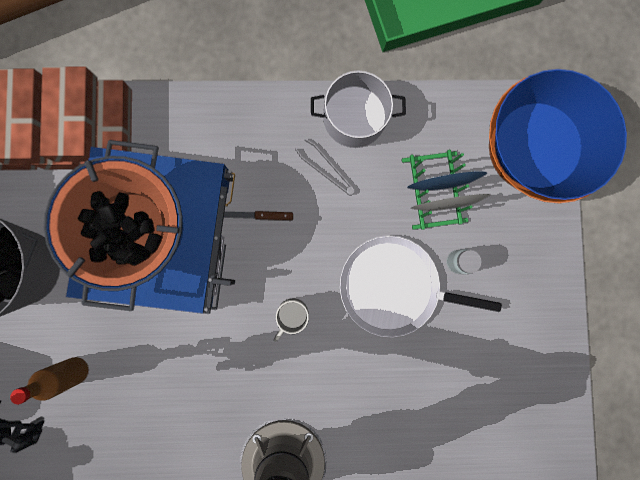

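The top view shows the stove at left with its front edge near column 222, the turner grip at about (273,216) and the pan at about (392,286). The lug is near (222,281), the mug at (291,317), the clip at (327,167) and the rack at (440,190). I'll zoom in and measure.

Run:
```python
from h import *
p=cv2.imread("pics/top0.png"); c=cv2.resize(p[140:330,170:310],None,fx=4,fy=4,interpolation=cv2.INTER_CUBIC)[:600+160]
cv2.imwrite("pics/top0z.png",cv2.resize(p[145:325,180:300],None,fx=3.3,fy=3.3,interpolation=cv2.INTER_CUBIC))
s=cv2.imread("pics/scene0.png"); cv2.imwrite("pics/scene0z.png",cv2.resize(s[150:300,290:490],None,fx=4,fy=4,interpolation=cv2.INTER_CUBIC))
d=np.load("top0.npy")
hsv=cv2.cvtColor(p,cv2.COLOR_BGR2HSV)
# grip
m=((hsv[...,0]<15)&(hsv[...,1]>110)&(hsv[...,2]<160)).astype(np.uint8); m[:200]=0;m[235:]=0;m[:,:245]=0;m[:,305:]=0
ys,xs=np.nonzero(m); print("grip px",len(xs),xs.min(),xs.max(),ys.min(),ys.max())
g=onplane("top",np.c_[xs,ys],20); r=cv2.minAreaRect(g[:,:2].astype(np.float32)); print(r, g.min(0),g.max(0))
mu=g.mean(0);u,sv,vt=np.linalg.svd(g-mu);print("grip mid",mu,"axis",vt[0])
# neck
# blue box top
m=((hsv[...,0]>100)&(hsv[...,0]<125)&(hsv[...,1]>120)).astype(np.uint8); m[:,260:]=0
ys,xs=np.nonzero(m); b=bydepth("top",np.c_[xs,ys],d); k=abs(b[:,2]-102)<12; b=onplane("top",np.c_[xs,ys][k],102)
print("box",k.sum(),b.min(0),b.max(0),cv2.minAreaRect(b[:,:2].astype(np.float32)))
# pan by rim: depth
vv,uu=np.mgrid[230:342,330:445]; P=bydepth("top",np.c_[uu.ravel(),vv.ravel()],d)
k=(P[:,2]>15)&(P[:,2]<32); q=P[k]; 
print("pan rim pts",k.sum(), cv2.minEnclosingCircle(q[np.linalg.norm(q[:,:2]-np.median(q[:,:2],0),axis=1)<140][:,:2].astype(np.float32)))
h=hsv; m=(h[...,2]<60).astype(np.uint8); m[:285]=0;m[320:]=0;m[:,:440]=0;m[:,510:]=0
ys,xs=np.nonzero(m); q=onplane("top",np.c_[xs,ys],30); print("handle",len(xs),cv2.minAreaRect(q[:,:2].astype(np.float32)))
for nm,uv,z in [("mug",(292,316),85),("salt",(467,260),90),("clip1",(308,142),10),("clip2",(352,191),10),("clip3",(300,151),10),("lug",(222,281),115)]:
    print(nm,onplane("top",uv,z),bydepth("top",uv,d))
```

```text
grip px 253 255 292 212 219
((620.5908813476562, 15.202339172363281), (95.20515441894531, 18.1545352935791), 89.29476165771484) [610.9601062 -32.4631747  20.       ] [630.21786727  62.75890124  20.        ]
grip mid [620.8708428   15.02598051  20.        ] axis [-0.0481506  -0.99884009 -0.        ]
box 8442 [385.83762104 127.53683634 102.        ] [781.20096221 493.15511078 102.        ] ((582.8798217773438, 310.18829345703125), (320.5203552246094, 358.1165771484375), 82.09454345703125)
pan rim pts 1036 ((429.3232116699219, -290.2101745605469), 131.05857849121094)
handle 495 ((392.68017578125, -489.6614074707031), (148.44985961914062, 22.477947235107422), 78.14574432373047)
mug [[370.66830832 -31.32411467  85.        ]] [[361.83844359 -29.1035492    5.41061162]]
salt [[ 498.15537933 -458.39769773   90.        ]] [[ 498.15471729 -458.3575479    90.10984137]]
clip1 [[815.49650252 -76.48583979  10.        ]] [[816.14443875 -76.51533901   7.66903735]]
clip2 [[ 683.85428812 -190.11928737   10.        ]] [[ 682.86298981 -189.45729014   16.00829482]]
clip3 [[791.54688007 -55.09702037  10.        ]] [[ 7.94199919e+02 -5.50382587e+01 -3.06476832e-01]]
lug [[457.81538338 129.96686122 115.        ]] [[457.75639066 130.30146221 113.14960312]]
```

View pics/top0z.png

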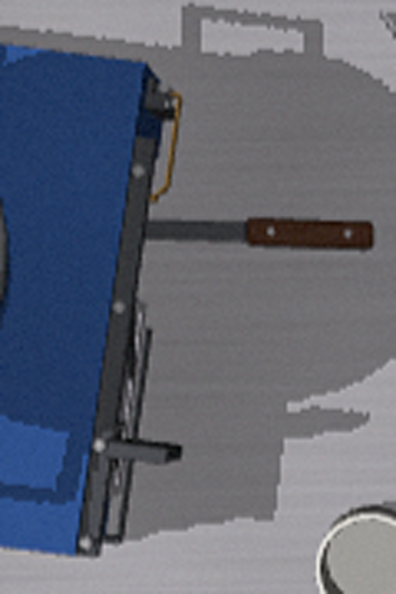

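View pics/scene0z.png

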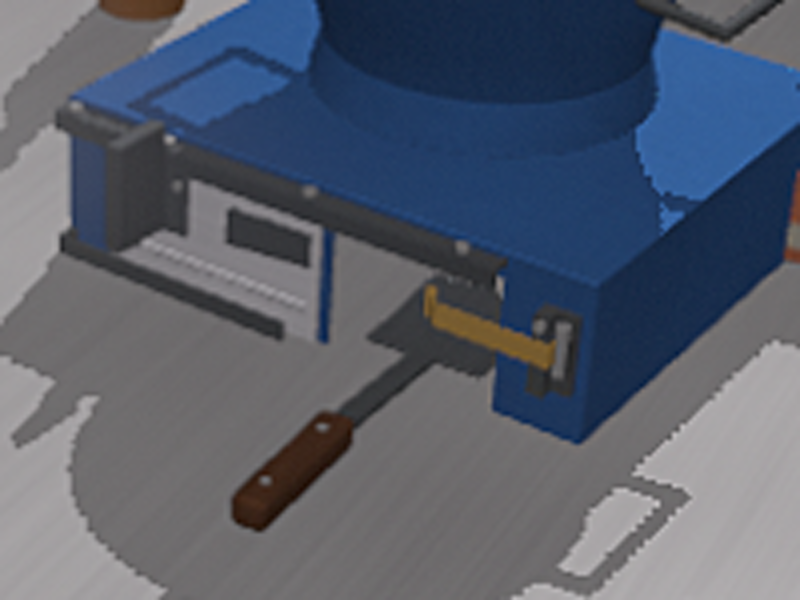

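Run:
```python
from h import *
d=np.load("top0.npy"); ds=np.load("scene0.npy")
a=np.deg2rad(82.09); xs=np.array([np.cos(a),np.sin(a)]); ys=np.array([-xs[1],xs[0]]); O=np.array([582.88,310.19])-10*xs
print("stove O",O)
vv,uu=np.mgrid[260:300,205:245]; P=bydepth("top",np.c_[uu.ravel(),vv.ravel()],d)
def st(P): q=P[:,:2]-O; return np.c_[q@xs,q@ys,P[:,2]]
S=st(P); k=(S[:,2]>107)&(S[:,2]<125)&(S[:,0]<-160)&(S[:,0]>-230); print("lug top", k.sum(), S[k].min(0),S[k].max(0),np.median(S[k],0),np.median(P[k],0))
# scene view
vv,uu=np.mgrid[170:260,295:360]; P=bydepth("scene",np.c_[uu.ravel(),vv.ravel()],ds); S=st(P)
k=(S[:,0]<-167)&(S[:,0]>-225)&(S[:,2]>50)&(S[:,2]<125); print("lug scene",k.sum(),np.percentile(S[k],[2,50,98],axis=0).round(1))
# front face depth check in scene
vv,uu=np.mgrid[215:245,415:440]; P=bydepth("scene",np.c_[uu.ravel(),vv.ravel()],ds); S=st(P); print("face",np.percentile(S,[5,50,95],axis=0).round(1))
# tall things in rack area
vv,uu=np.mgrid[140:240,395:495]; P=bydepth("top",np.c_[uu.ravel(),vv.ravel()],d); k=(P[:,2]>40)&(P[:,2]<230); print("rack",np.percentile(P[k],[1,99],axis=0).round())
# IK feasibility
from scipy.spatial.transform import Rotation as Rr
print(Rr.from_quat(arm.get_eef_rot()).as_matrix().round(3).tolist())
def q(yaw): # tool z down, jaw (tool y) at angle yaw in world
    y=np.array([np.cos(yaw),np.sin(yaw),0]); z=np.array([0,0,-1.]); return Rr.from_matrix(np.c_[np.cross(y,z),y,z]).as_quat()
for nm,pos,yaws in [("grip",(619,45,3),(-.02,3.12)),("out",(610,-160,3),(-.02,3.12)),("place",(359,-290,30),(np.pi/2,-np.pi/2)),("pushstart",(400,120,65),(a,a-np.pi)),("pushend",(580,95,65),(a,a-np.pi))]:
    for y in yaws:
        j=arm.inverse_kinematics(list(pos),q(y).tolist()); print(nm,round(y,2),None if j is None else np.round(j,2))
```

```text
stove O [581.5038258 300.2851454]
lug top 96 [-205.08443792   95.02034917  107.34049279] [-161.94936169  107.03340191  120.10732583] [-184.16452651  100.9351421   114.20677119] [455.71009555 132.17326643 114.20677119]
lug scene 345 [[-203.4   89.8   51.4]
 [-190.3   93.8   87.5]
 [-168.   103.2  116.9]]
face [[-166.5 -180.9   36.5]
 [-145.  -159.6   74.1]
 [-135.5 -128.   102.2]]
rack [[ 615. -537.   46.]
 [ 773. -323.  197.]]
[[-0.922, 0.386, -0.001], [0.386, 0.922, -0.002], [-0.0, -0.002, -1.0]]
grip -0.02 [-0.53  0.75  0.67  1.59 -0.53  0.99  0.28]
grip 3.12 [-0.13  0.66  0.04  1.57 -0.03  0.91  3.04]
out -0.02 [-0.21  0.77  0.69  1.56 -0.55  1.01  0.62]
out 3.12 [-0.41  0.97  1.12  1.57 -0.92  1.2  -2.28]
place 1.57 [-0.09  0.51  0.95  2.03 -0.55  0.88  2.74]
place -1.57 [-0.2   0.61  1.13  2.03 -0.69  0.95 -0.27]
pushstart 1.43 [-0.64  0.23  0.35  2.09 -0.11  0.84  1.21]
pushstart -1.71 [-0.86  0.26  0.61  2.1  -0.2   0.84 -1.84]
pushend 1.43 [-0.46  0.55  0.38  1.64 -0.23  1.    1.43]
pushend -1.71 [-0.63  0.59  0.64  1.64 -0.4   1.04 -1.58]
```

The lug's middle is at stove y ≈ 100, so the guard's origin is at about +65. The rack is clear of the planned path. Next I grasp the turner.

```bash
cat >> h.py <<'E'
from scipy.spatial.transform import Rotation as Rr
def q(yaw):
    y=np.array([np.cos(yaw),np.sin(yaw),0]); z=np.array([0,0,-1.]); return Rr.from_matrix(np.c_[np.cross(y,z),y,z]).as_quat().tolist()
a=np.deg2rad(82.09); xs=np.array([np.cos(a),np.sin(a)]); ys=np.array([-xs[1],xs[0]]); O=np.array([581.5,300.3])
def w(x,y,z): p=O+x*xs+y*ys; return [float(p[0]),float(p[1]),float(z)]
def stat(s=""): print(s,"t",round(arm.get_time_s(),2),"p",np.round(arm.get_position(),1),"F",np.round(arm.get_force(),2),"op",round(arm.get_opening(),3))
def snap(n,f): p,d=arm.camera(n); cv2.imwrite(f"pics/{f}.png",p); return p,d
E
python3 - <<'E'
from h import *
Q=q(-0.035)
arm.movep([360,120,260],Q); stat("via")
arm.movep([622,43,110],Q); stat("above")
arm.move_linear([622,43,3],vel=120); stat("down")
arm.gripper_to(0.0); stat("grip")
p,d=snap("top","top1")
E
```

```text
via t 1.63 p [359.9 121.6 260. ] F [ 0.5  -0.16  0.18] op 0.998
above t 2.83 p [621.9  44.5 110.4] F [ 0.65 -0.26  0.58] op 1.0
down t 3.87 p [622.9  42.9   4. ] F [0.32 0.37 0.13] op 0.999
grip t 4.47 p [622.7  42.8   3.6] F [0.44 0.46 2.75] op 0.243
```

Run:
```python
from h import *
arm.move_linear([622.7,42.8,6],vel=50); stat("lift")
arm.move_linear([615.5,-160,6],vel=120); stat("out")
arm.move_linear([615.5,-160,60],vel=120); stat("up")
snap("top","top2"); snap("scene","scene2")
```

```text
lift t 4.78 p [622.1  42.8   5.4] F [-0.29  0.2  -1.17] op 0.246
out t 6.62 p [ 615.8 -158.6    5.9] F [-0.14  0.66 -1.29] op 0.243
up t 7.22 p [ 615.3 -159.6   59.8] F [ 0.02  0.26 -2.29] op 0.244
```

View pics/scene2.png

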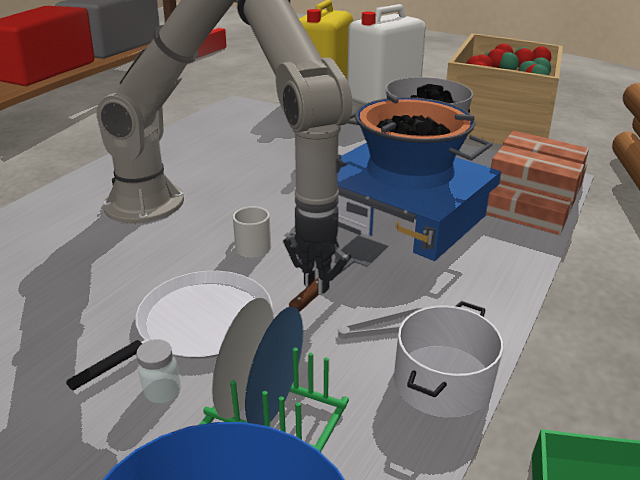

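View pics/top2.png

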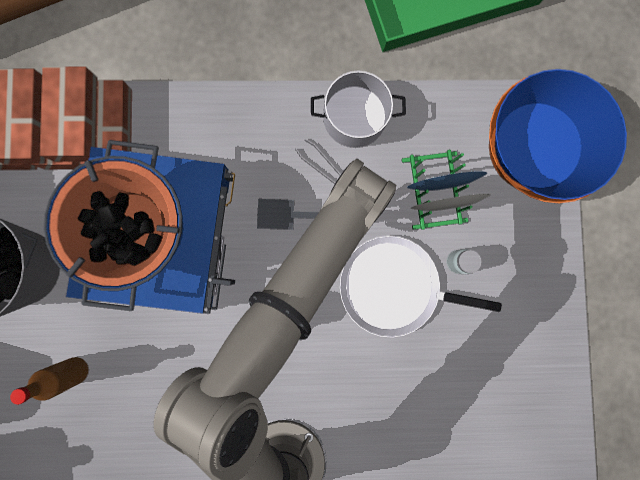

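The turner is held and clear of the mouth, with the blade at about (275,214) in the top view. I'll check its sag and its offset in the grip.

Run:
```python
from h import *
p,d=snap("top","top3")
vv,uu=np.mgrid[190:240,245:340]; P=bydepth("top",np.c_[uu.ravel(),vv.ravel()],d)
k=(P[:,2]>35)&(P[:,2]<90)&(P[:,1]>-95); B=P[k]; print(k.sum(),B.min(0).round(1),B.max(0).round(1))
b=B[B[:,1]>-35]; print("blade",cv2.minAreaRect(b[:,:2].astype(np.float32)),np.median(b,0))
for y in range(-90,50,20):
    s=B[abs(B[:,1]-y)<10]; 
    if len(s): print(y,np.median(s,0).round(1),len(s))
```

```text
1227 [581.9 -93.2  50.7] [658.8  54.4  68.3]
blade ((619.8798217773438, 9.327629089355469), (88.680419921875, 74.87690734863281), 86.86577606201172) [619.69700068   9.1403116   56.88589458]
-90 [615.9 -85.7  62.9] 32
-70 [616.2 -69.5  61. ] 56
-50 [616.7 -49.6  59.8] 56
-30 [619.6 -28.3  57.2] 206
-10 [617.8  -8.9  57. ] 239
10 [619.9   9.4  56.5] 238
30 [620.7  31.2  56.8] 237
```

Run:
```python
from h import *
Q=q(-np.pi/2)
arm.move_linear([560,-160,150],vel=200)
arm.movep([360,-290,130],Q); stat("above pan")
arm.move_linear([360,-290,40],vel=120); arm.hold(0.1); F0=np.array(arm.get_force()); stat("low")
for z in (34,31,29.5,28,27,26):
    arm.move_linear([360,-290,z],vel=40); F=np.array(arm.get_force())-F0; print(z,F.round(2))
    if F[2]>1.2: break
snap("top","top4"); snap("scene","scene4")
```

```text
above pan t 8.99 p [ 361.5 -289.1  129.5] F [ 0.98  0.21 -0.73] op 0.243
low t 9.99 p [ 360.7 -290.6   40.8] F [-0.16 -0.16 -1.71] op 0.244
34 [0.27 0.02 0.6 ]
31 [ 0.45 -0.38  0.22]
29.5 [ 0.55  0.13 -0.89]
28 [0.15 0.51 0.15]
27 [-0.61  0.25 -0.68]
26 [0.02 0.01 0.16]
```

View pics/scene4.png

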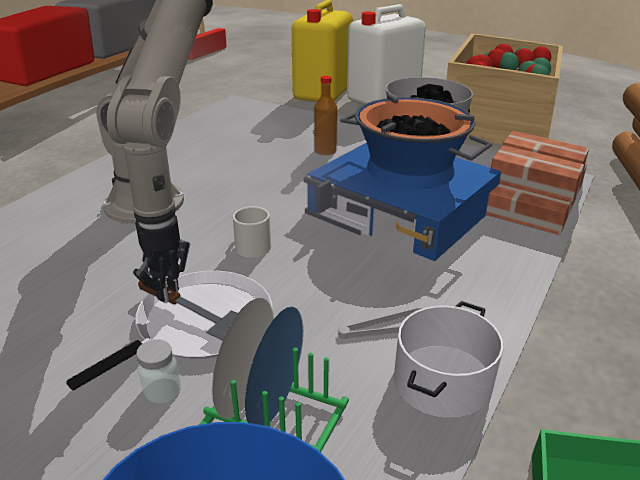

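View pics/top4.png

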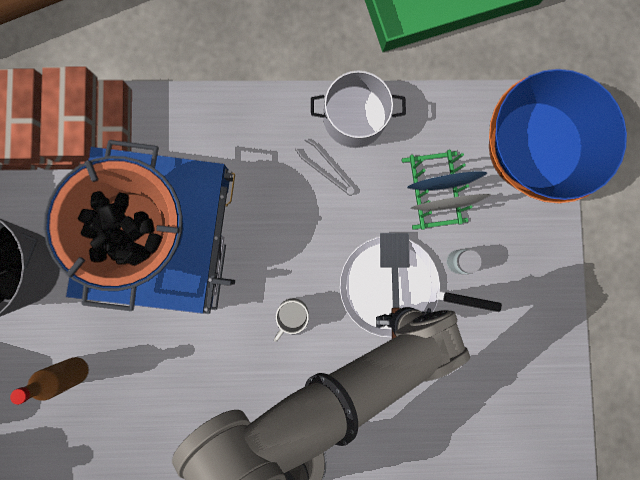

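The turner lies across the pan, blade at (395,250) over the far rim, clear of the handle. I release it.

Run:
```python
from h import *
for z in (25,24):
    arm.move_linear([360,-290,z],vel=40); stat(str(z))
    if arm.get_force()[2]>0: break
arm.gripper_to(1.0); stat("open")
arm.move_linear([360,-290,150],vel=150); stat("up")
arm.movep([350,-100,230],q(a-np.pi))
p,d=snap("top","top5"); snap("scene","scene5")
vv,uu=np.mgrid[225:345,335:450]; P=bydepth("top",np.c_[uu.ravel(),vv.ravel()],d)
hsv=cv2.cvtColor(p,cv2.COLOR_BGR2HSV)
m=((hsv[...,0]<15)&(hsv[...,1]>110)&(hsv[...,2]<160)).astype(np.uint8); m[:290]=0;m[350:]=0;m[:,:370]=0;m[:,420:]=0
v,u=np.nonzero(m); print("grip",cv2.minAreaRect(onplane("top",np.c_[u,v],42)[:,:2].astype(np.float32)))
cv2.imwrite("pics/z5.png",cv2.resize(p[220:350,330:520],None,fx=4,fy=4))
stat()
```

```text
25 t 11.89 p [ 360.2 -290.2   25.5] F [-1.01  1.11  4.79] op 0.238
open t 12.53 p [ 360. -290.   25.] F [-0.53  0.01 -1.12] op 1.0
up t 13.52 p [ 359.5 -289.3  149.3] F [ 0.09  1.28 -0.36] op 0.996
grip ((333.9961853027344, -289.80419921875), (20.187055587768555, 93.99433135986328), 88.4008560180664)
 t 14.71 p [ 349.7 -100.8  229.6] F [ 0.84 -0.88  0.25] op 1.002
```

View pics/z5.png

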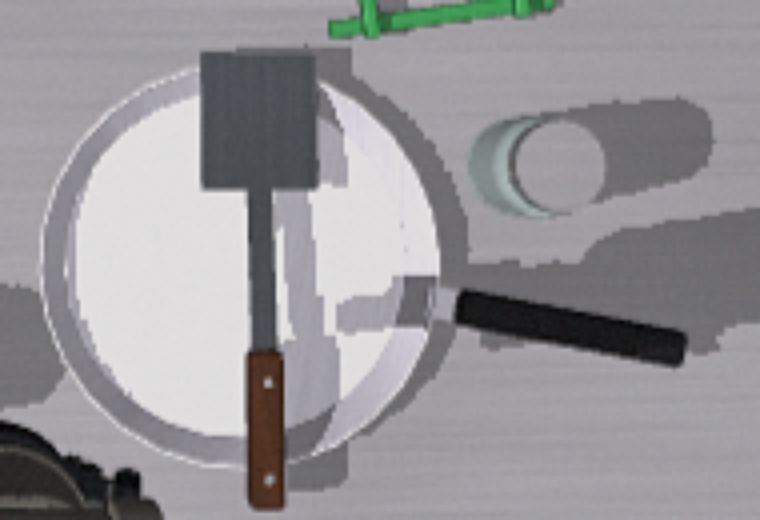

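View pics/scene5.png

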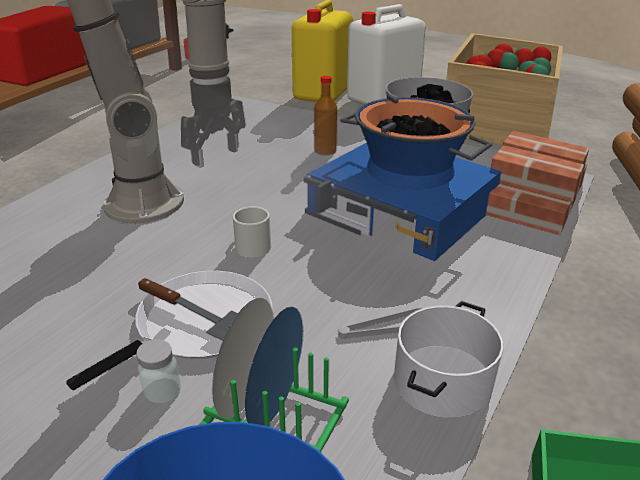

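The turner lies level across the pan with its grip at about (265,430) in the zoom, and the pan hasn't moved. Now the guard: shut the fingers, come down on the lug's +y side, and take a force baseline.

Run:
```python
from h import *
Q=q(a-np.pi)
arm.gripper_to(0.0)
arm.movep(w(-190,140,190),Q)
arm.move_linear(w(-190,140,65),vel=150); arm.hold(0.2); stat("at lug")
f=[np.array(arm.get_force()) for _ in range(8)]; print(np.round([x[:2]@ys for x in f],2), arm.get_time_s())
snap("top","top6"); p,_=snap("scene","scene6"); cv2.imwrite("pics/z6.png",cv2.resize(p[100:280,230:470],None,fx=3,fy=3))
```

```text
at lug t 17.62 p [417.4 131.7  65.8] F [-0.07 -0.12 -0.23] op 0.005
[0.05 0.05 0.05 0.05 0.05 0.05 0.05 0.05] 17.625
```

View pics/z6.png

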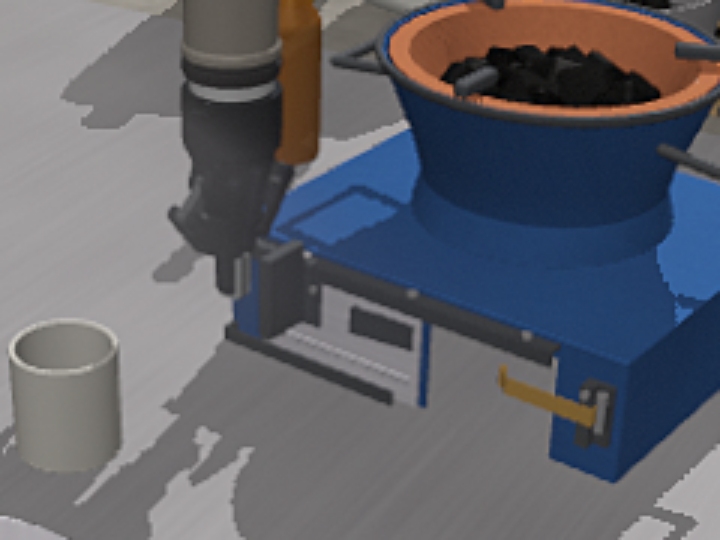

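```bash
cat >> h.py <<'E'
def sy(): p=np.array(arm.get_position()); return float((p[:2]-O)@ys)
def fy(n=3,dt=0.01):
    v=[]
    for i in range(n):
        if i: arm.hold(dt)
        v.append(np.array(arm.get_force())[:2]@ys)
    return float(np.mean(v))
E
python3 - <<'E'
from h import *
for y in list(range(134,106,-4))+list(range(100,63,-9)):
    arm.move_linear(w(-190,y,65),vel=25); print(y,round(sy(),2),round(fy(),2),round(arm.get_time_s(),2))
E
```

```text
134 133.75 0.03 18.13
130 129.77 0.41 18.46
126 125.74 0.3 18.78
122 121.76 -0.42 19.11
118 117.78 0.22 19.43
114 114.49 1.4 19.76
110 109.77 1.4 20.08
100 99.07 0.61 20.65
91 90.33 1.14 21.18
82 81.32 0.54 21.7
73 72.3 1.4 22.23
64 63.28 1.08 22.75
```

Run:
```python
from h import *
p,_=snap("scene","scene7"); cv2.imwrite("pics/z7.png",cv2.resize(p[100:280,230:470],None,fx=3,fy=3))
```

```text
(no output)
```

View pics/z7.png

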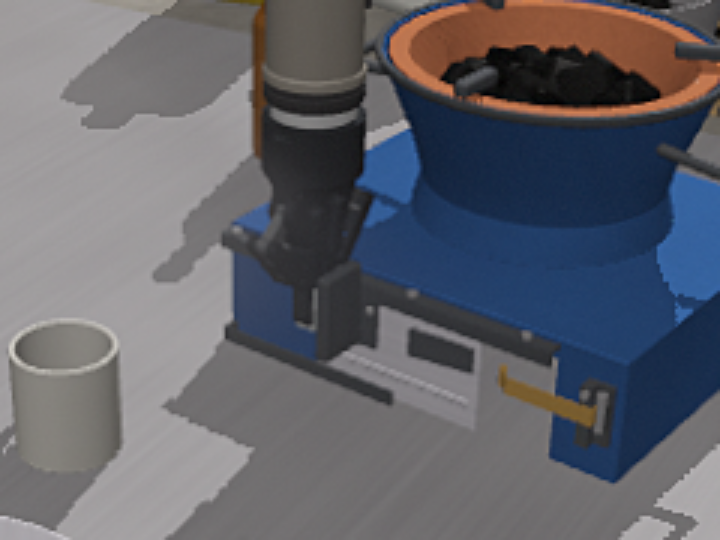

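```bash
cat > push.py <<'E'
from h import *
import sys
def go(ylist,vel,pk=0.0,thr=13.0):
    for y in ylist:
        arm.move_linear(w(-190,y,65),vel=vel); f=fy(); pk=max(pk,f)
        print(round(y,2),round(sy(),2),round(f,2),round(arm.get_time_s(),2))
        if f>thr: print("HIGH"); return
        if pk>5 and f<pk-3: print("DROP"); return
E
python3 - <<'E'
from push import *
go(np.arange(62,29.9,-2),20)
E
```

```text
62.0 61.89 1.44 23.07
60.0 59.97 1.74 23.33
58.0 57.83 1.46 23.6
56.0 55.75 1.52 23.87
54.0 53.71 2.1 24.13
52.0 51.68 1.72 24.4
50.0 49.7 1.99 24.67
48.0 47.73 1.69 24.93
46.0 45.71 1.23 25.2
44.0 43.73 1.99 25.47
42.0 41.72 2.12 25.73
40.0 39.71 1.61 26.0
38.0 37.72 1.54 26.27
36.0 35.71 1.38 26.53
34.0 33.72 1.48 26.8
32.0 32.04 2.65 27.07
30.0 30.82 5.04 27.33
```

Run:
```python
from push import *
go(np.arange(29,9.9,-1),12)
```

```text
29.0 30.41 6.26 27.6
28.0 29.94 7.49 27.87
27.0 29.2 7.1 28.13
26.0 28.27 7.19 28.4
25.0 27.4 7.56 28.67
24.0 26.44 7.19 28.93
23.0 25.46 7.41 29.2
22.0 24.52 7.17 29.47
21.0 23.59 7.67 29.73
20.0 22.56 7.26 30.0
19.0 21.6 7.76 30.27
18.0 20.62 7.42 30.53
17.0 19.58 7.57 30.8
16.0 18.59 8.13 31.07
15.0 17.61 7.98 31.33
14.0 16.7 7.91 31.6
13.0 15.67 7.93 31.87
12.0 14.64 7.92 32.13
11.0 13.66 7.92 32.4
10.0 12.7 8.68 32.67
```

Run:
```python
from push import *
go(np.arange(9,-14.1,-1),8,8)
```

```text
9.0 11.78 8.39 32.96
8.0 10.76 8.29 33.25
7.0 9.82 8.17 33.54
6.0 8.83 8.55 33.83
5.0 7.85 8.48 34.12
4.0 6.84 8.23 34.42
3.0 5.85 8.39 34.71
2.0 4.81 7.96 35.0
1.0 3.88 8.43 35.29
0.0 2.81 8.12 35.58
-1.0 1.91 8.66 35.88
-2.0 0.84 7.97 36.17
-3.0 -0.15 8.74 36.46
-4.0 -1.12 8.52 36.75
-5.0 -2.1 8.41 37.04
-6.0 -3.07 8.81 37.33
-7.0 -4.07 7.76 37.62
-8.0 -5.07 8.74 37.92
-9.0 -6.0 8.57 38.21
-10.0 -7.05 8.92 38.5
-11.0 -8.07 8.25 38.79
-12.0 -9.0 8.59 39.08
-13.0 -10.04 8.64 39.38
-14.0 -10.99 8.96 39.67
```

Run:
```python
from push import *
go(np.arange(-14.5,-31.1,-.5),5,8.5,12)
```

```text
-14.5 -11.44 9.06 39.93
-15.0 -11.95 9.34 40.2
-15.5 -12.47 9.15 40.47
-16.0 -12.9 9.12 40.73
-16.5 -13.46 8.86 41.0
-17.0 -13.88 9.02 41.27
-17.5 -14.43 8.91 41.53
-18.0 -14.88 8.87 41.8
-18.5 -15.5 8.62 42.07
-19.0 -16.32 7.49 42.33
-19.5 -17.04 7.65 42.6
-20.0 -17.59 8.29 42.87
-20.5 -18.11 7.69 43.13
-21.0 -18.81 7.19 43.4
-21.5 -23.11 1.35 43.67
DROP
```

Run:
```python
from push import *
print(sy(),fy(),arm.get_time_s())
p,_=snap("scene","scene8"); cv2.imwrite("pics/z8.png",cv2.resize(p[130:280,290:490],None,fx=4,fy=4))
```

```text
-23.112415646487364 1.0421179137807324 43.6833
```

View pics/z8.png

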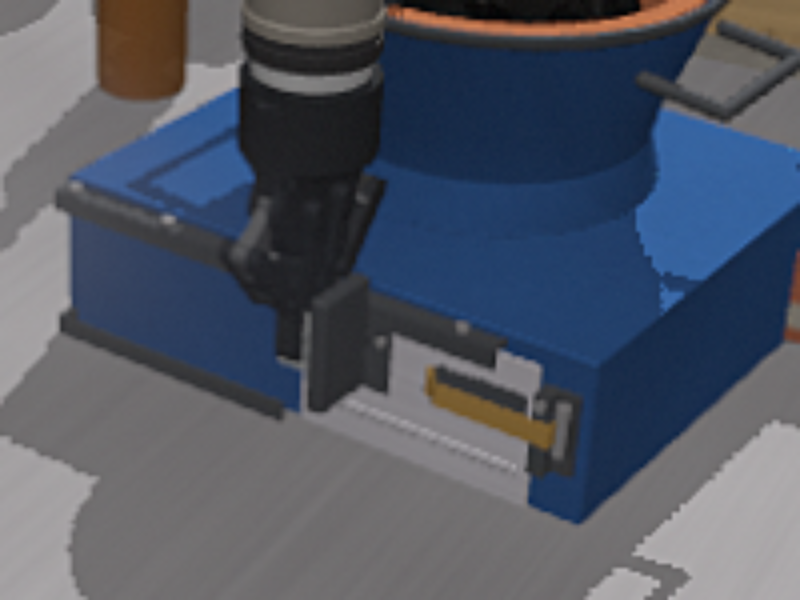

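The push slackened on the land and then snapped forward about 4 mm, with force dropping from 7–9 N to about 1 N. That is the click. In the picture the brass hook at (430,380) sits behind the strike. I back off and verify by comparing the catch with its resting position in the first picture.

Run:
```python
from push import *
arm.move_linear(w(-190,0,65),vel=40)
arm.move_linear(w(-190,15,65),vel=80)
arm.move_linear(w(-200,20,190),vel=150)
arm.movep([360,60,260],q(a-np.pi)); stat("clear")
p,d=snap("scene","scene9"); t,dt=snap("top","top9")
cv2.imwrite("pics/z9.png",cv2.resize(p[170:290,370:470],None,fx=5,fy=5))
p0=cv2.imread("pics/scene0.png"); cv2.imwrite("pics/z0c.png",cv2.resize(np.hstack([p0[200:270,380:460],p[200:270,380:460]]),None,fx=5,fy=5,interpolation=cv2.INTER_CUBIC))
def brass(im):
    h=cv2.cvtColor(im,cv2.COLOR_BGR2HSV); m=(h[...,0]>12)&(h[...,0]<28)&(h[...,1]>110); m[:200]=0;m[260:]=0;m[:,:385]=0;m[:,445:]=0
    v,u=np.nonzero(m); return u,v
for im,dd in((p0,np.load("scene0.npy")),(p,d)):
    u,v=brass(im); o,r=rays("scene",np.c_[u,v]); P=o+r*dd[v,u][:,None]; qq=P[:,:2]-O; X=qq@xs;Y=qq@ys
    print(len(u),"u",u.min(),u.max(),"left tip",u[u<u.min()+8].mean(),v[u<u.min()+8].mean())
    for lo in range(-170,-70,15):
        k=(Y>=lo)&(Y<lo+15)
        if k.sum()>3: print(lo,k.sum(),np.median(X[k]).round(1))
# guard plate position
vv,uu=np.mgrid[130:260,300:450]; P=bydepth("scene",np.c_[uu.ravel(),vv.ravel()],d); qq=P[:,:2]-O; S=np.c_[qq@xs,qq@ys,P[:,2]]
k=(S[:,0]<-167)&(S[:,0]>-215)&(S[:,2]>75)&(S[:,2]<118)&(abs(S[:,1])<90); print("lug",k.sum(),np.percentile(S[k],[2,50,98],axis=0).round(1))
```

```text
clear t 46.52 p [360.4  60.6 259.8] F [ 0.37  0.03 -1.26] op 0.001
201 u 396 428 left tip 399.36538461538464 227.48076923076923
-170 40 -166.1
-155 34 -166.5
-140 37 -166.8
-125 35 -166.7
-110 35 -165.9
-95 18 -159.7
196 u 397 428 left tip 400.4 228.02
-170 41 -166.1
-155 37 -166.8
-140 38 -166.3
-125 35 -166.9
-110 30 -165.9
-95 13 -160.9
lug 249 [[-204.9  -48.8   76.2]
 [-190.7  -45.    98.5]
 [-167.8  -36.   117.3]]
```

View pics/z0c.png

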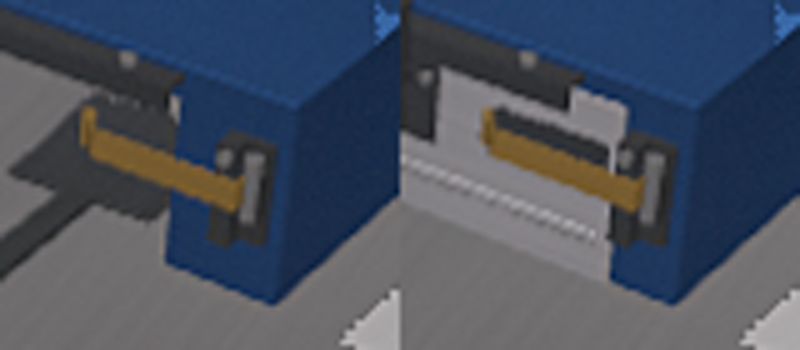

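View pics/top9.png

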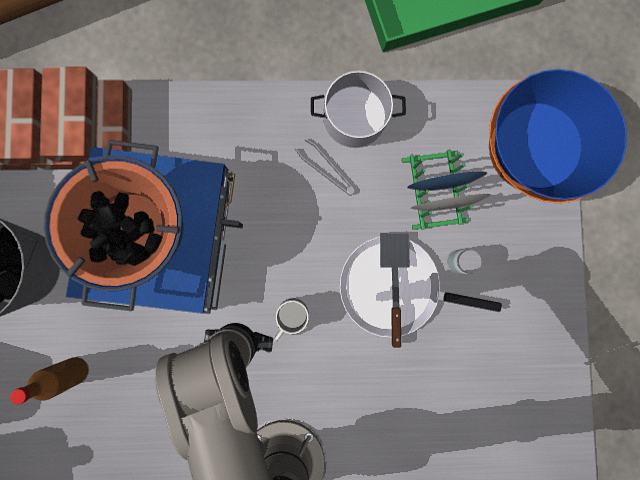

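The catch is back at its resting depth (-166 to -167 mm along its length, as at the start), and the guard's origin is at about -75 mm. The arm is clear, so I hand in.

```bash
python3 -c "
from h import *
arm.sign_off(); stat('done')"
```

```text
the job is handed in; nothing more can be done
the job is handed in; nothing more can be done
```

The turner lies across the chapati pan and the guard is shut behind its catch. I handed the job in after about 46.5 s; sign-off gives no verdict.

- **Turner:** I drew it out of the ash mouth by its grip and laid it across the pan. My estimate puts its origin within about 10 mm of the pan's middle. In the last picture it rests across both sides of the rim, let go and clear of the handle.
- **Guard:** I pushed it home in small steps with the fingers shut. The force rose to about 9 N on the ramp and slackened on the land. It then dropped to about 1 N as the guard snapped forward 4 mm, and I backed off there. The highest push I read was 9.3 N. Readings came only at the end of each step, so a brief peak during the snap itself would not show.
- **Last checks:** The brass catch lies at the same depth as before the push, to within about 1 mm along most of its length. The guard's origin is at about -75 mm in the stove frame. In the final top view the pan, plates, clip, mug and salt look unmoved, and the arm is clear of everything.
- **Not measured:** I did not measure the catch angle, and the depth check cannot strictly confirm the 0.02 rad limit. No check failed or disagreed.

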